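Find the flat lid by rocking and fit it to the soap box

TASK

The wooden box with two soaps needs its sliding lid, but two of the three spare lids on the stone slab are bowed. Try them where they lie by pressing on one end: the bowed ones rock, and the one you use must stay firm under a steady press of about 10 N held for half a second; then take that one by its pull and slide it into the box's grooves until it is fully home. Press and push gently, never over 25 N, do not shove the box away, leave the rocking lids on the slab and the other goods as they stand.

Things in the scene. Friction and masses are not known exactly. Their poses are not given: they have to be found in the camera images.
- slab: polished grey-white stone slab, the flat reference surface, 190 x 350 x 18 mm (own x, y, z), on four black levelling feet that are set differently each time, 5 to 16 mm high; does not move. Stone and lids are hard: feel for contact at 4 mm/s or slower, or the force may jump past 25 N. Origin: centre of the stone's underside.
- slab_top (a point): centre of the slab's top face, 23 to 34 mm above the table, level.
- lid_1: one of three look-alike pale wood box lids with dark pull, lying pull-up on the slab; 136 (own x, slide direction) x 93 (own y) mm, plate 7 mm thick, 0.13 kg; both ends rounded and alike, either may go first. Origin: centre of the underside; z up. Pull: bar across the lid's middle, 14 mm thick (along x), 36 mm long (along y), its top 30 mm above the origin. Sizes hold for all three
- lid_2: same sizes and origin as lid_1. Exactly one of the three lids is flat, which is not told. The other two are bowed belly down, ends 5 mm higher than the middle: they lie level too, on their middle 44 mm, but pressed with 1 to 3 N 60 mm from the middle (along own x) that end sinks about 4 mm and the lid tips about 0.1 rad; the flat lid gives less than 1 mm
- lid_3: same sizes and origin as lid_1. 60 mm from the middle the plate's top is about 7 mm above the slab on the flat lid, about 11 mm on a bowed lid at rest. A bowed lid does not go into the box's grooves
- box: open wooden box with two boxed soaps in it, 144 (own x) x 104 (own y) x 52 mm high, standing loose on the table on rubber feet, about 1 kg: a level push of several N makes it slide. Origin: centre of its underside. Its near end (own -x, small brass plate) is low: the lid enters there and slides along own +x up to the far wall, which is the stop
- box_home (a point): origin of a lid that is fully home: on the box's centre line, 38 mm above its underside, 4 mm to the near side of its middle, axes as the box's; the lid's near end is then flush with the box's near end. A lid about to enter has its origin 136 mm to the near side (own -x) of this point
- box_mouth (a point): middle of the near end between the two grooves, 42.8 mm above the box's underside, on its near face. The grooves for the lid's long edges run along both side walls, 9.5 mm high (38 to 47.5 mm above the underside), bottoms 96 mm apart: 1.5 mm play each side of the lid, 2.5 mm in height. Above them lips 4.5 mm high, 88 mm apart, between which the pull passes
- salt_jar_a: round jar of pink salt with cork stopper, 53 mm wide, 74 mm high, loose; leave alone. Origin: centre of its underside.
- salt_jar_b: round jar of blue salt with cork stopper, 53 mm wide, 60 mm high, loose; leave alone. Origin: centre of its underside.
- candle_tin_1: white candle tin with teal lid, 65 mm wide, 35 mm high, loose; leave alone. Origin: centre of its underside.
- spool: spool of red ribbon lying flat, 68 mm wide, 15 mm high, loose; leave alone. Origin: centre of its underside.

How it is judged:
On the way, in this order (a step that is already met when the one before it is completed fails the run):
1. a lid on the slab stayed level while pressed on an end, over 40 mm from its middle, with a steady 10 N or so for 0.3 s (7.5 to 15 N between lid and slab, the lid's weight included) (((contact force between lid_1 and slab between 7.5 and 15 N and contact force between the fingers and lid_1 above 5 N and horizontal distance between the grasp point and lid_1 above 0.04 m and angle between lid_1's own z axis and vertical below 0.02 rad and z of lid_1 in the frame of slab_top below 0.004 m) or (contact force between lid_2 and slab between 7.5 and 15 N and contact force between the fingers and lid_2 above 5 N and horizontal distance between the grasp point and lid_2 above 0.04 m and angle between lid_2's own z axis and vertical below 0.02 rad and z of lid_2 in the frame of slab_top below 0.004 m) or (contact force between lid_3 and slab between 7.5 and 15 N and contact force between the fingers and lid_3 above 5 N and horizontal distance between the grasp point and lid_3 above 0.04 m and angle between lid_3's own z axis and vertical below 0.02 rad and z of lid_3 in the frame of slab_top below 0.004 m))), for 0.3 s.
2. one lid is lifted off the slab, the other two still lie on it (((z of lid_1 in the frame of slab_top above 0.025 m and (z of lid_2 in the frame of slab_top between -0.005 and 0.012 m and x of lid_2 in the frame of slab_top between -0.09 and 0.09 m and y of lid_2 in the frame of slab_top between -0.175 and 0.175 m and angle between lid_2's own z axis and vertical below 0.2 rad) and (z of lid_3 in the frame of slab_top between -0.005 and 0.012 m and x of lid_3 in the frame of slab_top between -0.09 and 0.09 m and y of lid_3 in the frame of slab_top between -0.175 and 0.175 m and angle between lid_3's own z axis and vertical below 0.2 rad)) or (z of lid_2 in the frame of slab_top above 0.025 m and (z of lid_1 in the frame of slab_top between -0.005 and 0.012 m and x of lid_1 in the frame of slab_top between -0.09 and 0.09 m and y of lid_1 in the frame of slab_top between -0.175 and 0.175 m and angle between lid_1's own z axis and vertical below 0.2 rad) and (z of lid_3 in the frame of slab_top between -0.005 and 0.012 m and x of lid_3 in the frame of slab_top between -0.09 and 0.09 m and y of lid_3 in the frame of slab_top between -0.175 and 0.175 m and angle between lid_3's own z axis and vertical below 0.2 rad)) or (z of lid_3 in the frame of slab_top above 0.025 m and (z of lid_1 in the frame of slab_top between -0.005 and 0.012 m and x of lid_1 in the frame of slab_top between -0.09 and 0.09 m and y of lid_1 in the frame of slab_top between -0.175 and 0.175 m and angle between lid_1's own z axis and vertical below 0.2 rad) and (z of lid_2 in the frame of slab_top between -0.005 and 0.012 m and x of lid_2 in the frame of slab_top between -0.09 and 0.09 m and y of lid_2 in the frame of slab_top between -0.175 and 0.175 m and angle between lid_2's own z axis and vertical below 0.2 rad)))), for 0.1 s.
At the end, for the whole second after the job is handed in: A lid is fully home in the box's grooves (within 4 mm lengthwise, 3 mm sideways and in height, level within 0.03 rad, in line within 0.06 rad) and at rest, the other two lids lie on the slab, and the box stands level, no more than 40 mm from where it was ((((x of lid_1 in the frame of box_home between -0.004 and 0.003 m and y of lid_1 in the frame of box_home between -0.003 and 0.003 m and z of lid_1 in the frame of box_home between -0.003 and 0.003 m and angle between the x axis of lid_1 and the x axis of box, either way round below 0.06 rad and angle between lid_1's own z axis and vertical below 0.03 rad and linear speed of lid_1 below 0.01 m/s) and (z of lid_2 in the frame of slab_top between -0.005 and 0.012 m and x of lid_2 in the frame of slab_top between -0.09 and 0.09 m and y of lid_2 in the frame of slab_top between -0.175 and 0.175 m and angle between lid_2's own z axis and vertical below 0.2 rad) and (z of lid_3 in the frame of slab_top between -0.005 and 0.012 m and x of lid_3 in the frame of slab_top between -0.09 and 0.09 m and y of lid_3 in the frame of slab_top between -0.175 and 0.175 m and angle between lid_3's own z axis and vertical below 0.2 rad)) or ((x of lid_2 in the frame of box_home between -0.004 and 0.003 m and y of lid_2 in the frame of box_home between -0.003 and 0.003 m and z of lid_2 in the frame of box_home between -0.003 and 0.003 m and angle between the x axis of lid_2 and the x axis of box, either way round below 0.06 rad and angle between lid_2's own z axis and vertical below 0.03 rad and linear speed of lid_2 below 0.01 m/s) and (z of lid_1 in the frame of slab_top between -0.005 and 0.012 m and x of lid_1 in the frame of slab_top between -0.09 and 0.09 m and y of lid_1 in the frame of slab_top between -0.175 and 0.175 m and angle between lid_1's own z axis and vertical below 0.2 rad) and (z of lid_3 in the frame of slab_top between -0.005 and 0.012 m and x of lid_3 in the frame of slab_top between -0.09 and 0.09 m and y of lid_3 in the frame of slab_top between -0.175 and 0.175 m and angle between lid_3's own z axis and vertical below 0.2 rad)) or ((x of lid_3 in the frame of box_home between -0.004 and 0.003 m and y of lid_3 in the frame of box_home between -0.003 and 0.003 m and z of lid_3 in the frame of box_home between -0.003 and 0.003 m and angle between the x axis of lid_3 and the x axis of box, either way round below 0.06 rad and angle between lid_3's own z axis and vertical below 0.03 rad and linear speed of lid_3 below 0.01 m/s) and (z of lid_1 in the frame of slab_top between -0.005 and 0.012 m and x of lid_1 in the frame of slab_top between -0.09 and 0.09 m and y of lid_1 in the frame of slab_top between -0.175 and 0.175 m and angle between lid_1's own z axis and vertical below 0.2 rad) and (z of lid_2 in the frame of slab_top between -0.005 and 0.012 m and x of lid_2 in the frame of slab_top between -0.09 and 0.09 m and y of lid_2 in the frame of slab_top between -0.175 and 0.175 m and angle between lid_2's own z axis and vertical below 0.2 rad))) and distance of box from where it was at the start of the episode below 0.04 m and angle between box's own z axis and vertical below 0.05 rad and linear speed of box below 0.01 m/s); the robot touches nothing.
It fails at once if a lid is pressed onto the slab with more than 25 N (contact force between any of lid_1, lid_2, lid_3 and slab above 25 N).
It fails at once if a lid is forced into the box with more than 25 N (contact force between any of lid_1, lid_2, lid_3 and box above 25 N).
It fails at once if the box is shoved more than 50 mm (distance of box from where it was at the start of the episode above 0.05 m).
It fails at once if a jar, the candle tin or the ribbon spool is pushed more than 25 mm (distance of any of salt_jar_a, salt_jar_b, candle_tin_1, spool from where it was at the start of the episode above 0.025 m).
It also fails if it takes over 72 s, if anything falls off the work surface, if the arm or the gripper's body presses on something with over 40 N, if the wrist force passes 120 N, or if a joint passes its speed limit or range.

ROBOT

A 6-joint arm with a two-finger parallel gripper is mounted at the origin on a cart in front of the work surface, level with it; the furniture and walls round the work are solid. World frame = base frame: x ahead of the robot, y to its left, z up, the work surface at z = 0. Lengths are in m, angles in rad, forces in N, time in s.
With the tool pointing down it reaches from about 0.35 to 0.8 m from the base axis. Payload 7.3 kg.
Tool frame: the origin (TCP) lies at the very end of the fingers, on their centre line; the grasp point (between the pads) lies env.grip_depth behind it (env.grip_depth is the distance from the TCP to the grasp point, in m); z points along the fingers, y is the line along which they close (so a half turn about z gives the same grasp; the last joint's range is limited). The gripper opens to 85 mm and grips with 20 to 120 N. Pads are 22 mm wide; open, the fingers measure 114 mm over their backs; the gripper's body (76 mm by 85 mm) begins 54 mm behind the grasp point. The pads swing forward as they close: fully open they stand 13 mm farther back than shut.
Start: joints at [1.202, 0.342, 1.524, -0, 1.275, -0.146], TCP at [0.116, 0.512, 0.231] pointing down, gripper open.
Joint ranges: [-2.53, 2.53], [-0.77, 2.02], [0.04, 2.7], [-1, 4.14], [0.28, 2.66], [-3.11, 3.11]. Speed limits (rad/s): [2.57, 2.57, 3.14, 3.14, 3.14, 3.14].

INTERFACE

Orientations are given as a unit quaternion [x, y, z, w].
In Python, from station import env, optics gives the robot as it stands. The module is installed in compiled form; this text tells all that it offers.
- The arm moves only by the tool arm_command, never from a script. Its argument "targets" is one flat list of numbers, 5 for each row, row after row: the opening, from -1 (shut) to 1 (fully open), then the shift along the tool's x, y, z in m, then the turn about the tool's z in rad. A call has 1 to 5 rows; each row is the pose to reach, as a shift and turn from the pose commanded when the call began, along the tool's axes at that moment; what a row does not reach only later rows make up. A row lasts 1/8 s, in which the tool goes at most 62.5 mm and 10.7 degrees, less where a joint would pass 70% of its speed; a pose out of reach is approached as far as the arm can. A call with a gripper value outside its range is refused whole. The fingers move at their own pace and stop on an object; "squeeze" is the grip in N (left out, the last holds). Time passes only in rows, so rows that repeat a pose let the fingers close. It gives the time, the measured TCP pose, the force, the opening and the grip force at its end, in the units of the state.
- env.state(): the state, without advancing time (a new reading comes with each control period).
- optics.camera(name): name is "side" or "top"; returns a dict with "frame" (480x640x3 uint8, red, green, blue), "fx", "fy", "cx", "cy" (pixels), "dist_coeffs" ([k1, k2, p1, p2, k3] as OpenCV has them; the pictures are not rectified), "R" (3x3) and "t" (3): a world point X has camera coordinates R X + t. Camera axes: x right, y down, z forward; pixel columns grow to the right and rows downward; lengths in m; the calibration is good to about 2 mm. A picture is of the moment at which its call begins. There is no depth.
- env.close_job(): hands the job in; it is judged then, once.
The state is a dict: "time_s": time; "joints": joint angles; "qd": joint speeds; "joint_efforts": joint torques, N m; "ee_pos": TCP position; "eef_rot": TCP orientation; "wrist_force": force on the tool from outside, world axes, zero at the start; "moment": the same for the moment, N m; "opening": finger opening in m; "grasp_force": force on a finger pad.
Only numpy, scipy, OpenCV 4.12 (cv2) and the standard library are available. Lean on these libraries where they do the work, as an engineer would, in place of code of your own. Each camera call takes 0.05 s, during which the arm holds its last target. There are 200 camera calls.

## Working session

There is one attempt and no reset: what is moved stays moved. The work goes in short steps, Python scripts to look and compute and a tool call to move; the robot and the scene stay as the last step left them, time stands still between calls to the robot, and variables do not carry over. Pictures are saved under pics/ and viewed, at most 13 in all, crops included, and the job is handed in when it is done.

Besides the shell and the picture viewer there is one more tool, called after "Emit:" as a command line: name --argument value ..., lists and objects as JSON in quotes. arm_command: Moves the arm, as the interface text tells. Its arguments: {"type":"object","properties":{"targets":{"type":"array","items":{"type":"number"}},"squeeze":{"type":"number"}},"required":["targets"]}

```bash
mkdir -p pics; cat > h.py <<'E'
import numpy as np, cv2
from station import env, optics
def grab(n):
    c=optics.camera(n); c['K']=np.array([[c['fx'],0,c['cx']],[0,c['fy'],c['cy']],[0,0,1.]]); c['R']=np.array(c['R']);c['t']=np.array(c['t']);c['d']=np.array(c['dist_coeffs'],float)
    return c
def ray(c,uv):
    p=cv2.undistortPoints(np.array(uv,float).reshape(-1,1,2),c['K'],c['d']).reshape(-1,2)
    d=np.c_[p,np.ones(len(p))]@c['R']; return -c['R'].T@c['t'],d
def onz(c,uv,z):
    o,d=ray(c,uv); return o+d*((z-o[2])/d[:,2])[:,None]
def proj(c,X):
    return cv2.projectPoints(np.array(X,float).reshape(-1,1,3),cv2.Rodrigues(c['R'])[0],c['t'],c['K'],c['d'])[0].reshape(-1,2)
def tri(c1,u1,c2,u2):
    o1,d1=ray(c1,[u1]);o2,d2=ray(c2,[u2]);d1=d1[0];d2=d2[0]
    s=np.linalg.lstsq(np.c_[d1,-d2],o2-o1,rcond=None)[0]
    a=o1+s[0]*d1;b=o2+s[1]*d2; return (a+b)/2,np.linalg.norm(a-b)
def save(n,im): cv2.imwrite('pics/'+n+'.png',cv2.cvtColor(im,cv2.COLOR_RGB2BGR))
E
python3 - <<'E'
from h import *
import pickle
for n in('top','side'):
    c=grab(n); save(n+'0',c['frame']); pickle.dump(c,open(n+'0.pkl','wb')); print(n,c['fx'],-c['R'].T@c['t'],c['R'][2],c['d'])
s=env.state(); print(s,env.grip_depth)
E
```

```text
top 535.8767926042716 [ 0.38482973 -0.1037447   1.47871707] [ 0.12039122 -0.00502572 -0.9927138 ] [0.04562232 0.         0.         0.         0.        ]
side 459.27408737947223 [0.280162   0.67324146 0.61080691] [ 0.30920065 -0.77467399 -0.55161142] [-0.11329053  0.          0.          0.          0.        ]
{'time_s': 0.1, 'joints': array([ 1.20199038e+00,  3.42626887e-01,  1.52494386e+00,  2.00353880e-05,
        1.27538516e+00, -1.46018788e-01]), 'qd': array([-1.06452513e-03, -2.01839802e-03, -9.46716994e-04, -8.89661382e-04,
       -1.07623919e-03, -5.14881164e-05]), 'joint_efforts': array([ 4.40303911e-04, -4.34445190e+01, -2.46485084e+01, -4.01066372e-04,
        4.61098447e-03, -3.66848576e-05]), 'ee_pos': array([0.11584807, 0.51168736, 0.23070122]), 'eef_rot': array([ 1.11166227e-01,  9.93801592e-01, -6.56724845e-04, -1.82792799e-04]), 'wrist_force': array([ 0.15340721, -0.28028094,  0.66987519]), 'moment': array([-0.03112583,  0.04146004, -0.01022199]), 'grasp_force': 0.0, 'opening': 0.0852860614208822} 0.0187
```

View pics/top0.png

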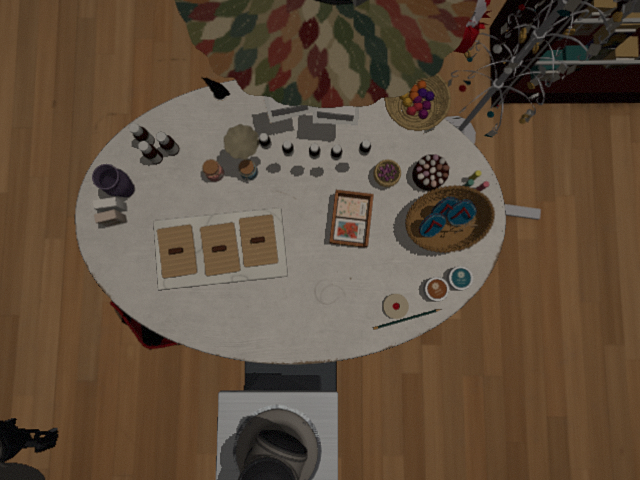

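View pics/side0.png

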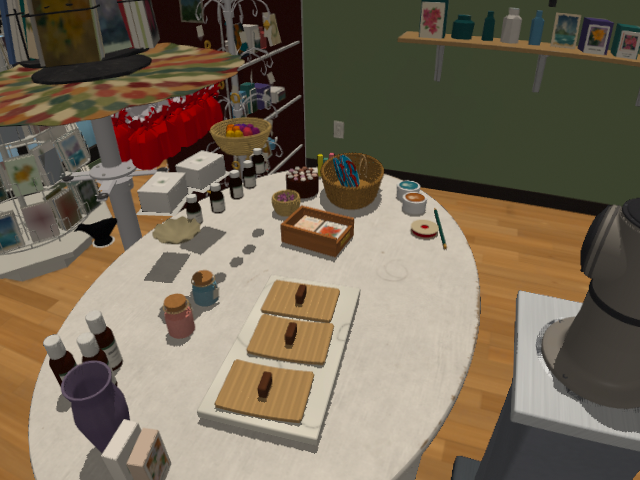

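The top view shows three lids on the slab at about (178,250), (221,248) and (258,240), with the box at (350,219). The side view shows the lids at (265,390), (290,340) and (300,300), with the box at (317,230). Next I'll zoom in.

```bash
python3 - <<'E'
from h import *
import pickle
t=pickle.load(open('top0.pkl','rb'))['frame'];s=pickle.load(open('side0.pkl','rb'))['frame']
R=lambda im,k:cv2.resize(im,None,fx=k,fy=k,interpolation=cv2.INTER_CUBIC)
a=R(t[200:295,145:295],4)      #600x380
b=R(t[180:258,320:384],4.87)[:380]
im=np.zeros((600,800,3),np.uint8)
im[:380,:600]=a; 
b2=R(t[185:253,326:378],3.8); im[:b2.shape[0],602:602+b2.shape[1]]=b2
b3=R(s[200:262,272:362],2.2); im[262:262+b3.shape[0],602:602+b3.shape[1]]=b3
save('crop_t',im)
save('crop_s',R(s[270:440,195:370],3.5)[:600,:800])
E
```

```text
(no output)
```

View pics/crop_t.png

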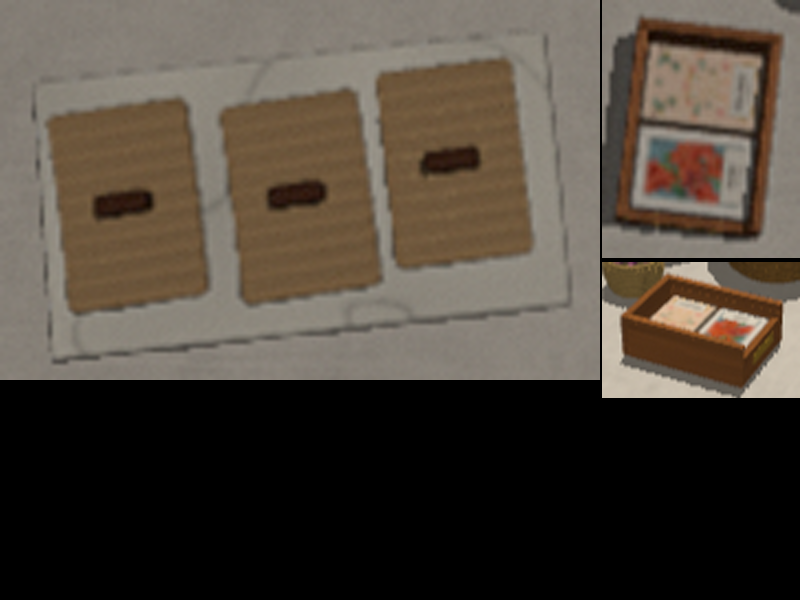

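View pics/crop_s.png

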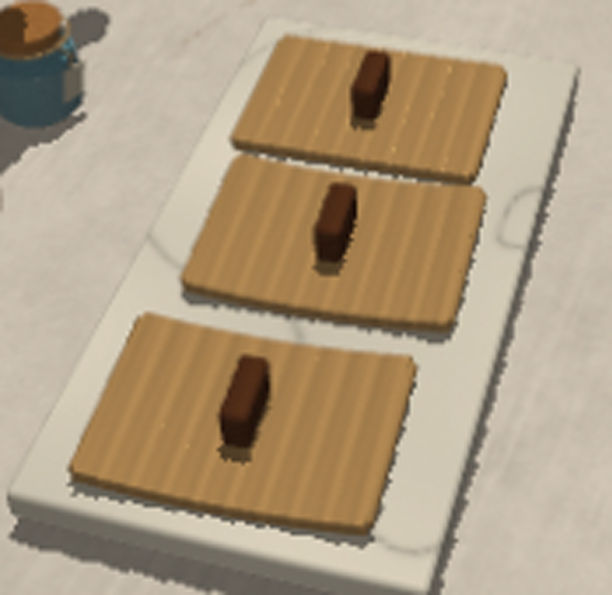

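The bottom two lids in the side crop, at (240,425) and (335,240), show curved edges with shadow under their ends. The top lid at (370,105) has a straight edge and no gap, so it is probably the flat one. The box's low end with the brass plate faces the robot. Now I'll measure.

```bash
cat > m.py <<'E'
from h import *
import pickle
def blobs(m,amin):
    n,l,st,ce=cv2.connectedComponentsWithStats(m.astype(np.uint8))
    return [(ce[i],st[i,4],(l==i)) for i in range(1,n) if st[i,4]>amin]
def masks(f,roi):
    h=cv2.cvtColor(f,cv2.COLOR_RGB2HSV).astype(int); z=np.zeros(f.shape[:2],bool); x0,y0,x1,y1=roi; z[y0:y1,x0:x1]=1
    wood=z&(h[...,1]>85)&(h[...,2]>75)&(h[...,0]<25); dark=z&(h[...,2]<75)&(h[...,1]>90)&(h[...,0]<25)
    return wood,dark,h
E
python3 - <<'E'
from m import *
t=pickle.load(open('top0.pkl','rb'));s=pickle.load(open('side0.pkl','rb'))
for n,c,roi in(('t',t,(145,200,295,295)),('s',s,(195,270,370,440))):
    w,d,h=masks(c['frame'],roi)
    for name,m in(('wood',w),('dark',d)):
        for ce,a,mm in blobs(m,25):
            ct=max(cv2.findContours(mm.astype(np.uint8),cv2.RETR_EXTERNAL,cv2.CHAIN_APPROX_NONE)[0],key=len)
            print(n,name,ce.round(1),a,np.round(cv2.boxPoints(cv2.minAreaRect(ct)),1).tolist())
# slab corners / box approximations
for c,uv in((t,[(178,250)]),(s,[(265,390)])): print(c['frame'][uv[0][1],uv[0][0]])
g=(cv2.cvtColor(t['frame'],cv2.COLOR_RGB2HSV)); print('box edge hsv',g[219,329:375].tolist()); print('slab',g[285,155:170].tolist())
E
```

```text
t wood [258.  240.5] 1557 [[238.10000610351562, 218.39999389648438], [271.8999938964844, 214.3000030517578], [277.70001220703125, 262.6000061035156], [243.89999389648438, 266.6000061035156]]
t wood [219.6 248.8] 1586 [[199.39999389648438, 226.39999389648438], [233.60000610351562, 222.1999969482422], [239.8000030517578, 271.20001220703125], [205.60000610351562, 275.3999938964844]]
t wood [176.8 250.9] 1605 [[156.10000610351562, 228.60000610351562], [190.8000030517578, 224.3000030517578], [196.89999389648438, 273.29998779296875], [162.1999969482422, 277.6000061035156]]
t dark [257.2 239.8] 86 [[250.0, 237.0], [264.0, 237.0], [264.0, 243.0], [250.0, 243.0]]
t dark [218.7 248.3] 87 [[211.39999389648438, 246.10000610351562], [225.6999969482422, 244.3000030517578], [226.39999389648438, 250.60000610351562], [212.1999969482422, 252.39999389648438]]
t dark [175.  250.7] 90 [[167.39999389648438, 248.6999969482422], [181.8000030517578, 246.60000610351562], [182.6999969482422, 252.8000030517578], [168.3000030517578, 254.8000030517578]]
s wood [203.8 278.1] 229 [[195.0, 270.0], [214.0, 270.0], [2
[... 1079 characters left out ...]
51], [14, 39, 143], [15, 43, 142], [15, 39, 132], [16, 41, 119], [16, 39, 112], [15, 38, 108], [14, 37, 103], [16, 33, 99], [15, 41, 100], [16, 52, 83], [16, 61, 79], [14, 67, 65], [10, 66, 58], [14, 85, 57], [15, 91, 56], [14, 85, 51], [13, 79, 58], [13, 78, 62], [15, 81, 63], [14, 64, 76], [16, 65, 86], [16, 68, 97], [14, 65, 83], [9, 64, 52], [14, 184, 47], [11, 161, 95], [12, 168, 106], [11, 118, 110], [19, 29, 123], [17, 26, 138], [19, 27, 134], [18, 28, 135]]
slab [[18, 33, 133], [18, 28, 136], [19, 30, 121], [19, 29, 142], [21, 28, 144], [18, 27, 143], [21, 29, 143], [20, 28, 137], [17, 28, 127], [21, 27, 125], [21, 32, 135], [21, 29, 140], [19, 29, 141], [19, 31, 141], [21, 29, 142]]
```

```bash
python3 - <<'E'
from m import *
t=pickle.load(open('top0.pkl','rb'));s=pickle.load(open('side0.pkl','rb'))
T=lambda n,a,b:print(n,*(np.round(x,4) for x in tri(t,a,s,b)))
T('slabTR',(281.75,209),(270.7,275.7));T('slabBR',(287.5,275.7),(360.7,289.4));T('slabTL',(154.5,220),(197.9,412));T('slabBL',(158.2,289.5),(318.4,437.1))
T('boxTL',(336,189.7),(281.5,225.5));T('boxTR',(373.4,194.2),(303.4,205.9));T('boxBL',(329.9,242.9),(337,240.9));T('boxBR',(367.6,247.4),(353.8,211.8))
T('pullR',(257.2,239.8),(300.6,296.2));T('pullM',(218.7,248.3),(290.9,334.5));T('pullL',(175,250.7),(265,386))
for n,b in(('R',[[238.1,218.4],[271.9,214.3],[277.7,262.6],[243.9,266.6]]),('M',[[199.4,226.4],[233.6,222.2],[239.8,271.2],[205.6,275.4]]),('L',[[156.1,228.6],[190.8,224.3],[196.9,273.3],[162.2,277.6]])):
    P=onz(t,b,.036)[:,:2]; e=P[0]-P[3]; print(n,P.mean(0).round(4),np.linalg.norm(e).round(4),np.linalg.norm(P[1]-P[0]).round(4),'yaw',np.degrees(np.arctan2(e[1],e[0])).round(2))
for n,b in(('R',(258,240)),('M',(219,248)),('L',(176,251))):
    pass
# side view plate of lid ends ROI fine sep not needed
h=cv2.cvtColor(t['frame'],cv2.COLOR_RGB2HSV).astype(int)
m=np.zeros(h.shape[:2],bool); m[184:256,324:380]=1
m&=(h[...,0]<16)&(h[...,1]>100)
ct=np.vstack([c for c in cv2.findContours(m.astype(np.uint8),cv2.RETR_EXTERNAL,cv2.CHAIN_APPROX_NONE)[0]])
r=cv2.boxPoints(cv2.minAreaRect(ct)); print(r.round(1).tolist()); P=onz(t,r,.052); print(P.round(4).tolist(),np.linalg.norm(P-np.roll(P,1,0),axis=1).round(4))
E
```

```text
slabTR [ 0.645  -0.0061  0.0181] 0.0052
slabBR [ 0.4576 -0.0252  0.0194] 0.0018
slabTL [0.6091 0.3407 0.0161] 0.0025
slabBL [0.4191 0.3204 0.0259] 0.0021
boxTL [ 0.6903 -0.1562  0.0466] 0.0023
boxTR [ 0.677  -0.2579  0.0485] 0.0043
boxBL [ 0.5458 -0.1395  0.0455] 0.0
boxBR [ 0.5345 -0.2381  0.0687] 0.0056
pullR [0.5536 0.0567 0.0391] 0.0009
pullM [0.5297 0.1592 0.0413] 0.0013
pullL [0.5229 0.2756 0.0417] 0.001
R [0.553  0.0552] 0.1324 0.0924 yaw 8.02
M [0.5299 0.1579] 0.1341 0.0928 yaw 8.86
L [0.5236 0.2732] 0.1339 0.0935 yaw 9.28
[[328.8999938964844, 242.89999389648438], [334.79998779296875, 189.39999389648438], [373.0, 193.6999969482422], [367.1000061035156, 247.10000610351562]]
[[0.5451, -0.1367, 0.052], [0.691, -0.1525, 0.052], [0.6798, -0.256, 0.052], [0.5342, -0.2389, 0.052]] [0.1028 0.1468 0.1041 0.1466]
```

```bash
cat > go.py <<'E'
import sys
from h import *
from scipy.spatial.transform import Rotation as Ro
def go(x,y,z,yaw):  # yaw deg of tool y axis, mod 180
    s=env.state(); R=Ro.from_quat(s['eef_rot']).as_matrix()
    d=R.T@(np.array([x,y,z])-s['ee_pos']); cur=np.degrees(np.arctan2(R[1,1],R[0,1]))
    turn=-(((yaw-cur)+90)%180-90)
    print('shift',d.round(4),'turn',np.radians(turn).round(4),'| pos',s['ee_pos'].round(4),'yaw',cur.round(2),'tilt',R[:,2].round(4),'F',s['wrist_force'].round(2),'t',s['time_s'],'q6',s['joints'][5].round(2),'open',s['opening'].round(4))
if __name__=='__main__': go(*map(float,sys.argv[1:]))
E
python3 go.py .500 .049 .12 8.4
```

```text
Traceback (most recent call last):
  File "go.py", line 9, in <module>
    if __name__=='__main__': go(*map(float,sys.argv[1:]))
                             ~~^^^^^^^^^^^^^^^^^^^^^^^^^^
  File "go.py", line 8, in go
    print('shift',d.round(4),'turn',np.radians(turn).round(4),'| pos',s['ee_pos'].round(4),'yaw',cur.round(2),'tilt',R[:,2].round(4),'F',s['wrist_force'].round(2),'t',s['time_s'],'q6',s['joints'][5].round(2),'open',s['opening'].round(4))
                                                                                                                                                                                                                       ^^^^^^^^^^^^^^^^^^
AttributeError: 'float' object has no attribute 'round'
```

```bash
sed -i "s/s\['opening'\].round(4)/round(s['opening'],4)/" go.py; python3 go.py .500 .049 .12 8.4
```

```text
shift [-0.4769 -0.3662  0.1111] turn 1.2014 | pos [0.1158 0.5117 0.2307] yaw 77.23 tilt [-5.0e-04 -1.3e-03 -1.0e+00] F [ 0.15 -0.28  0.67] t 0.1 q6 -0.15 open 0.0853
```

Emit:
arm_command --targets '[-1,-0.477,-0.366,0,1.2,-1,-0.477,-0.366,0,1.2,-1,-0.477,-0.366,0,1.2,-1,-0.477,-0.366,0,1.2,-1,-0.477,-0.366,0,1.2]' --squeeze 30

```text
time_s: 0.72
ee_pos: [0.3166, 0.27, 0.2312]
eef_rot: [0.551, 0.835, 0.0, -0.0]
wrist_force: [1.6, 1.6, -0.2]
opening: -0.0
grasp_force: 0.0
```

```bash
python3 go.py .500 .049 .07 8.4
```

```text
shift [-0.2754  0.0816  0.1612] turn 0.258 | pos [0.3166 0.27   0.2312] yaw 23.18 tilt [ 0.e+00  1.e-04 -1.e+00] F [ 1.64  1.56 -0.22] t 0.725 q6 0.12 open -0.0
```

Emit:
arm_command --targets '[-1,-0.275,0.082,0.06,0.258,-1,-0.275,0.082,0.11,0.258,-1,-0.275,0.082,0.12,0.258,-1,-0.275,0.082,0.12,0.258,-1,-0.275,0.082,0.15,0.258]'

```text
time_s: 1.35
ee_pos: [0.4949, 0.0598, 0.0938]
eef_rot: [0.652, 0.759, 0.001, 0.001]
wrist_force: [0.2, 1.0, -0.3]
opening: 0.0002
grasp_force: 0.0
```

```bash
python3 go.py .500 .049 .045 8.4
```

```text
shift [-0.0115  0.0033  0.0488] turn 0.0047 | pos [0.4949 0.0598 0.0938] yaw 8.67 tilt [ 3.3e-03 -1.0e-04 -1.0e+00] F [ 0.21  0.97 -0.26] t 1.35 q6 -0.18 open 0.0002
```

Emit:
arm_command --targets '[-1,0,0,0,0,-1,0,0,0,0]'

```text
time_s: 1.6
ee_pos: [0.4923, 0.062, 0.094]
eef_rot: [0.651, 0.759, -0.0, -0.0]
wrist_force: [-0.6, 0.4, 0.7]
opening: -0.0001
grasp_force: 0.0
```

```bash
python3 go.py .500 .049 .045 8.4
```

```text
shift [-0.0141  0.0057  0.049 ] turn 0.0054 | pos [0.4923 0.062  0.094 ] yaw 8.71 tilt [-1.e-03  3.e-04 -1.e+00] F [-0.62  0.36  0.72] t 1.6 q6 -0.18 open -0.0001
```

Emit:
arm_command --targets '[-1,-0.014,0.006,0.025,0.005,-1,-0.014,0.006,0.042,0.005,-1,-0.014,0.006,0.047,0.005,-1,-0.014,0.006,0.05,0.005,-1,-0.014,0.006,0.05,0.005]'

```text
time_s: 2.22
ee_pos: [0.501, 0.0493, 0.0449]
eef_rot: [0.653, 0.758, 0.0, 0.0]
wrist_force: [-0.0, 0.0, 0.4]
opening: -0.0001
grasp_force: 0.0
```

Emit:
arm_command --targets '[-1,0,0,0.0005,0,-1,0,0,0.001,0,-1,0,0,0.0015,0,-1,0,0,0.002,0,-1,0,0,0.0025,0]'

```text
time_s: 2.85
ee_pos: [0.5007, 0.0489, 0.0415]
eef_rot: [0.653, 0.757, 0.0, -0.0]
wrist_force: [0.2, 0.2, -0.2]
opening: -0.0001
grasp_force: 0.0
```

Emit:
arm_command --targets '[-1,0,0,0.0005,0,-1,0,0,0.001,0,-1,0,0,0.0015,0,-1,0,0,0.002,0,-1,0,0,0.0025,0]'

```text
time_s: 3.48
ee_pos: [0.5007, 0.0489, 0.0391]
eef_rot: [0.653, 0.757, 0.0, -0.0]
wrist_force: [-0.4, -0.6, -0.3]
opening: 0.0003
grasp_force: 0.0
```

Emit:
arm_command --targets '[-1,0,0,0.0005,0,-1,0,0,0.001,0,-1,0,0,0.0015,0,-1,0,0,0.002,0,-1,0,0,0.0024,0]'

```text
time_s: 4.1
ee_pos: [0.5007, 0.0489, 0.0366]
eef_rot: [0.653, 0.757, 0.0, -0.0]
wrist_force: [0.2, -0.8, -0.4]
opening: -0.0001
grasp_force: 0.0
```

Emit:
arm_command --targets '[-1,0,0,0.0004,0,-1,0,0,0.0008,0,-1,0,0,0.0012,0,-1,0,0,0.0016,0,-1,0,0,0.002,0]'

```text
time_s: 4.72
ee_pos: [0.5007, 0.0489, 0.0346]
eef_rot: [0.653, 0.757, 0.0, -0.0]
wrist_force: [-0.6, 1.0, 0.3]
opening: -0.0001
grasp_force: 0.0
```

Emit:
arm_command --targets '[-1,0,0,0.0004,0,-1,0,0,0.0008,0,-1,0,0,0.0012,0,-1,0,0,0.0016,0]'

```text
time_s: 5.22
ee_pos: [0.5007, 0.0489, 0.0331]
eef_rot: [0.653, 0.757, 0.0, -0.0]
wrist_force: [-0.2, 0.3, -0.6]
opening: 0.0001
grasp_force: 0.0
```

Emit:
arm_command --targets '[-1,0,0,0.0004,0,-1,0,0,0.0008,0,-1,0,0,0.0012,0,-1,0,0,0.0016,0]'

```text
time_s: 5.72
ee_pos: [0.5008, 0.0489, 0.0326]
eef_rot: [0.653, 0.757, 0.0, 0.0]
wrist_force: [-5.1, 0.0, 16.1]
opening: 0.0002
grasp_force: 8.1
```

Emit:
arm_command --targets '[-1,0,0,-0.0004,0,-1,0,0,-0.0004,0,-1,0,0,-0.0004,0,-1,0,0,-0.0004,0,-1,0,0,-0.0004,0]'

```text
time_s: 6.35
ee_pos: [0.5007, 0.0489, 0.0327]
eef_rot: [0.653, 0.757, 0.0, 0.0]
wrist_force: [-3.3, 0.1, 9.0]
opening: 0.0001
grasp_force: 4.5
```

Emit:
arm_command --targets '[-1,0,0,0,0,-1,0,0,0,0,-1,0,0,0,0]'

```text
time_s: 6.72
ee_pos: [0.5008, 0.0489, 0.0327]
eef_rot: [0.653, 0.757, 0.0, 0.0]
wrist_force: [-2.9, 0.4, 8.8]
opening: -0.0
grasp_force: 4.5
```

```bash
python3 - <<'E'
from h import *
import pickle
c=grab('side'); pickle.dump(c,open('side1.pkl','wb')); s=pickle.load(open('side0.pkl','rb'))
cv2.imwrite('pics/press.png',cv2.cvtColor(np.hstack([cv2.resize(x['frame'][250:400,235:370],None,fx=2.9,fy=2.9,interpolation=cv2.INTER_CUBIC) for x in(s,c)])[:600,:800],cv2.COLOR_RGB2BGR))
E
python3 go.py .5535 .056 .09 8.4
```

```text
shift [-0.0008  0.0532 -0.0573] turn 0.001 | pos [0.5008 0.0489 0.0327] yaw 8.46 tilt [ 5.e-04 -0.e+00 -1.e+00] F [-3.1  -0.25  9.4 ] t 6.775 q6 -0.2 open 0.0002
```

View pics/press.png

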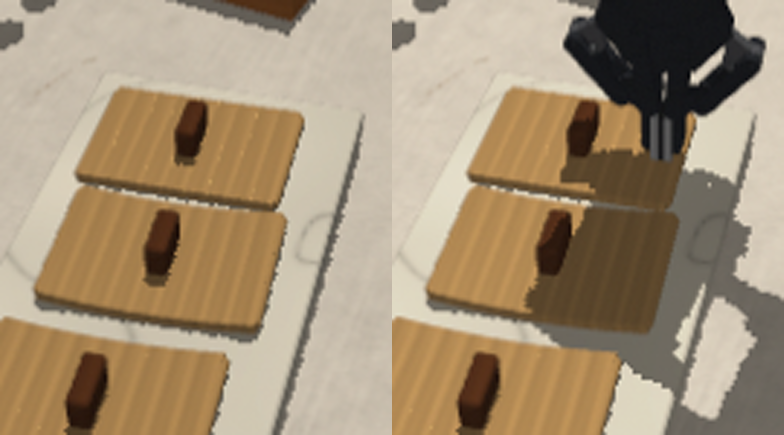

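Under 9 N the lid stays level: its outline and the pull at (580,128) are unchanged from before. That makes it the flat lid, so I'll grasp it.

Emit:
arm_command --targets '[-1,0,0,-0.03,0,-1,0,0,-0.06,0,0,0,0.053,-0.065,0,0,0,0.053,-0.06,0,0,0,0.053,-0.06,0]'

```text
time_s: 7.4
ee_pos: [0.5519, 0.0568, 0.0908]
eef_rot: [0.653, 0.757, -0.001, -0.001]
wrist_force: [0.4, -0.9, -0.2]
opening: 0.0425
grasp_force: 0.0
```

```bash
python3 go.py .5535 .056 .036 8.2; python3 - <<'E'
from h import *
c=grab('side'); print(proj(c,[.5535,.056,.0557]))
save('pre',cv2.resize(c['frame'][200:350,210:390],None,fx=3,fy=3,interpolation=cv2.INTER_CUBIC))
E
```

```text
shift [-0.001   0.0016  0.0548] turn 0.0046 | pos [0.5519 0.0568 0.0908] yaw 8.46 tilt [-2.8e-03  1.0e-04 -1.0e+00] F [ 0.41 -0.94 -0.23] t 7.4 q6 -0.18 open 0.0425
[[300.2794546  289.25652913]]
```

View pics/pre.png

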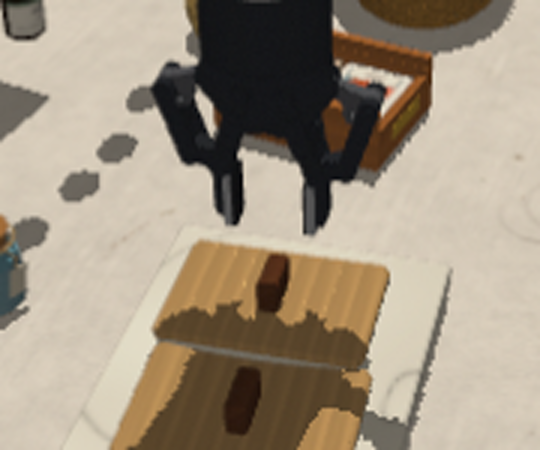

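The fingers straddle the pull, which sits at (275,283) in the crop and is centred between the fingertips at (232,220) and (315,228). Descending.

Emit:
arm_command --targets '[0,-0.001,0.001,0.03,0.004,0,-0.001,0.001,0.045,0.004,0,-0.001,0.001,0.05,0.004,0,-0.001,0.001,0.0525,0.004,0,-0.001,0.001,0.0545,0.004]'

```text
time_s: 8.07
ee_pos: [0.5547, 0.0559, 0.0379]
eef_rot: [0.655, 0.756, 0.0, 0.0]
wrist_force: [0.0, -0.7, -0.7]
opening: 0.0425
grasp_force: 0.0
```

Emit:
arm_command --targets '[-0.4,0,0,0,0,-0.5,0,0,0,0,-0.6,0,0,0,0,-0.75,0,0,0,0,-1,0,0,0,0]' --squeeze 40

```text
time_s: 8.7
ee_pos: [0.5546, 0.0559, 0.0377]
eef_rot: [0.655, 0.756, 0.0, 0.0]
wrist_force: [0.6, -0.4, 3.0]
opening: 0.0133
grasp_force: 39.8
```

Grip is a little high. Regrip 2.5 mm lower.

Emit:
arm_command --targets '[-0.5,0,0,0,0,-0.5,0,0,0.001,0,-0.5,0,0,0.002,0,-0.5,0,0,0.0025,0,-1,0,0,0.0025,0]'

```text
time_s: 9.32
ee_pos: [0.5543, 0.0559, 0.0349]
eef_rot: [0.655, 0.756, 0.0, -0.0]
wrist_force: [-0.0, -0.0, -1.3]
opening: 0.0132
grasp_force: 39.3
```

Emit:
arm_command --targets '[-1,0,0,0,0,-1,0,0,0,0,-1,0,0,-0.001,0,-1,0,0,-0.003,0,-1,0,0,-0.006,0]' --squeeze 50

```text
time_s: 9.95
ee_pos: [0.5542, 0.0559, 0.041]
eef_rot: [0.655, 0.756, -0.0, -0.0]
wrist_force: [0.4, -0.1, -2.0]
opening: 0.0127
grasp_force: 53.1
```

Emit:
arm_command --targets '[-1,0,0,-0.015,0,-1,0,0,-0.03,0,-1,0,0,-0.05,0,-1,0,0,-0.07,0,-1,0,0,-0.07,0]'

```text
time_s: 10.58
ee_pos: [0.5556, 0.0558, 0.1133]
eef_rot: [0.655, 0.756, 0.002, 0.002]
wrist_force: [0.1, -0.2, -1.9]
opening: 0.0125
grasp_force: 53.0
```

```bash
python3 go.py .460 -.179 .11 -6.45; python3 - <<'E'
from h import *
import pickle
for n in('top','side'):
    c=grab(n); pickle.dump(c,open(n+'2.pkl','wb'))
t=pickle.load(open('top2.pkl','rb'))['frame'];s=pickle.load(open('side2.pkl','rb'))['frame']
save('lift',np.hstack([cv2.resize(x,None,fx=2.6,fy=2.6,interpolation=cv2.INTER_CUBIC)for x in(t[180:330,200:350],s[180:330,220:370])]))
E
```

```text
shift [-0.2188 -0.1282  0.0029] turn 0.2561 | pos [0.5556 0.0558 0.1133] yaw 8.22 tilt [ 4.8e-03 -1.0e-04 -1.0e+00] F [ 0.06 -0.24 -1.92] t 10.575 q6 -0.18 open 0.0125
```

View pics/lift.png

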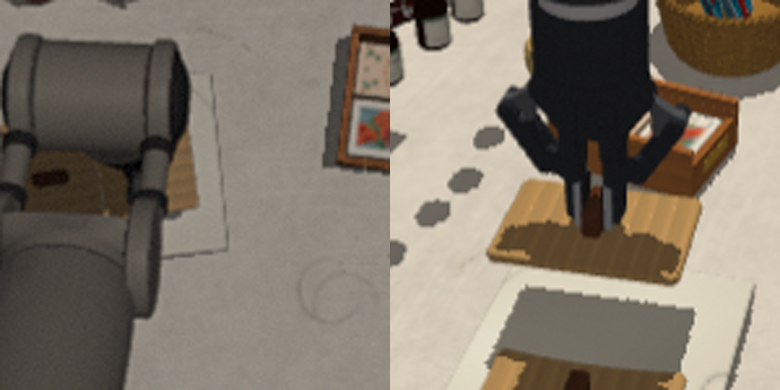

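The side view shows the lid hanging level in the gripper at (590,230), with the other lids still on the slab. Moving to the box's near side.

Emit:
arm_command --targets '[-1,-0.219,-0.128,0,0.256,-1,-0.219,-0.128,0,0.256,-1,-0.219,-0.128,0,0.256,-1,-0.219,-0.128,0,0.256,-1,-0.219,-0.128,0,0.256]'

```text
time_s: 11.3
ee_pos: [0.4571, -0.1824, 0.1101]
eef_rot: [0.748, 0.664, -0.0, -0.001]
wrist_force: [1.5, 0.2, -1.5]
opening: 0.0129
grasp_force: 53.0
```

Emit:
arm_command --targets '[-1,0,0,0,0,-1,0,0,0,0]'

```text
time_s: 11.55
ee_pos: [0.4592, -0.1778, 0.1105]
eef_rot: [0.745, 0.667, 0.0, -0.0]
wrist_force: [-0.3, 0.2, -2.6]
opening: 0.0125
grasp_force: 53.0
```

```bash
python3 go.py .4595 -.1788 .0485 -6.45
```

```text
shift [-0.001   0.0004  0.062 ] turn 0.0019 | pos [ 0.4592 -0.1778  0.1105] yaw -6.34 tilt [-6.e-04  7.e-04 -1.e+00] F [-0.34  0.25 -2.59] t 11.55 q6 -0.41 open 0.0125
```

Emit:
arm_command --targets '[-1,-0.001,0,0.02,0.002,-1,-0.001,0,0.04,0.002,-1,-0.001,0,0.055,0.002,-1,-0.001,0,0.062,0.002,-1,-0.001,0,0.062,0.002]'

```text
time_s: 12.18
ee_pos: [0.4589, -0.1798, 0.0486]
eef_rot: [0.746, 0.666, -0.0, -0.0]
wrist_force: [0.1, 0.6, -1.7]
opening: 0.0131
grasp_force: 53.0
```

```bash
python3 go.py .4595 -.1788 .0485 -6.45; python3 - <<'E'
from h import *
import pickle
for n in('top','side'):
    c=grab(n); pickle.dump(c,open(n+'3.pkl','wb'))
t=pickle.load(open('top3.pkl','rb'))['frame'];s=pickle.load(open('side3.pkl','rb'))['frame']
a=cv2.resize(s[190:280,270:450],None,fx=4.4,fy=4.4,interpolation=cv2.INTER_CUBIC)[:396]  #792
b=cv2.resize(t[185:255,300:440],None,fx=2.9,fy=2.9,interpolation=cv2.INTER_CUBIC)
b=cv2.resize(t[185:300,315:390],None,fx=1,fy=1)
im=np.zeros((600,792,3),np.uint8); im[:396]=a
b=cv2.resize(t[185:253,310:400],None,fx=3,fy=3,interpolation=cv2.INTER_CUBIC); im[396:600,:270]=b
b=cv2.resize(t[240:308,310:400],None,fx=3,fy=3,interpolation=cv2.INTER_CUBIC); im[396:600,280:550]=b
save('entry',im)
E
```

```text
shift [0.0011 0.0005 0.0001] turn -0.0012 | pos [ 0.4589 -0.1798  0.0486] yaw -6.52 tilt [-5.e-04  4.e-04 -1.e+00] F [ 0.13  0.55 -1.73] t 12.175 q6 -0.42 open 0.0131
```

View pics/entry.png

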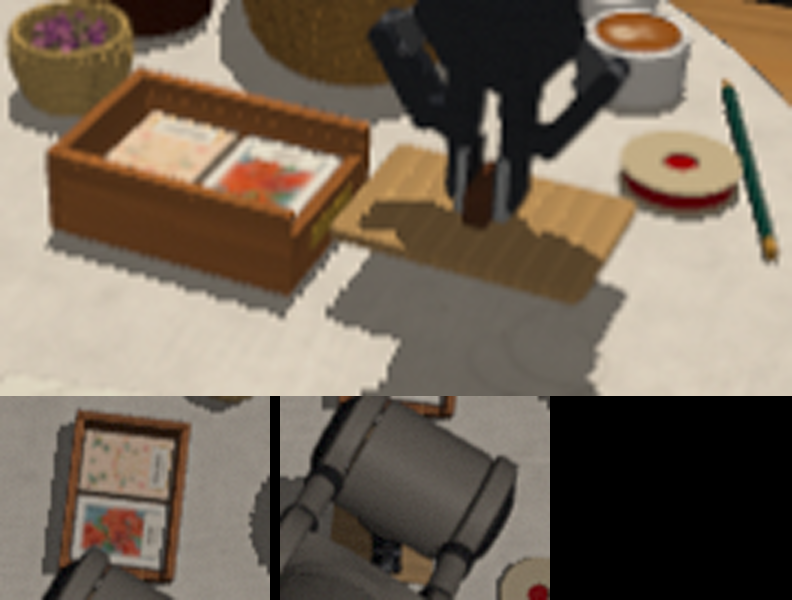

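```bash
cat > lat.py <<'E'
from h import *
import pickle
def edge(c,cols,row0,row1,up,thr=65):
    # subpixel crossing of saturation; up=True: scan downwards from row0 till S>thr (top silhouette)
    S=cv2.cvtColor(c['frame'],cv2.COLOR_RGB2HSV)[...,1].astype(float); out=[]
    for i,u in enumerate(cols):
        a=int(row0(u));b=int(row1(u)); r=S[a:b,u]
        for k in range(len(r)-1):
            if up and r[k]<=thr<r[k+1] or (not up) and r[k]>thr>=r[k+1]: 
                out.append((u,a+k+(thr-r[k])/(r[k+1]-r[k])))
                break
    return np.array(out)
def fit(c,p,z,yaw,o):
    P=onz(c,p,z)[:,:2]-o; a=np.radians(yaw); U=P@[np.cos(a),np.sin(a)];V=P@[-np.sin(a),np.cos(a)]
    for _ in range(4):
        k=np.polyfit(U,V,1); r=V-np.polyval(k,U); g=abs(r)<max(2*np.median(abs(r)),3e-4); U,V=U[g],V[g]
    return np.degrees(k[0]).round(2),(np.mean(V)*1000).round(2),(np.polyval(k,0)*1000).round(2),len(U),np.std(V-np.polyval(k,U)).round(5)
E
python3 - <<'E'
from lat import *
c=pickle.load(open('side3.pkl','rb'))
L=lambda p,q:(lambda u:((p[1]+(q[1]-p[1])*((u-270)*4.4-p[0])/(q[0]-p[0]))/4.4+190))
o=np.array([.6125,-.196]); yaw=-6.45; ol=np.array([.4589,-.1798])
br=L((145,70),(370,128)); p=edge(c,range(306,350),lambda u:br(u)-5,lambda u:br(u)+6,True); print('box right top (-52)',fit(c,p,.052,yaw,o))
lr=L((405,147),(637,205)); p=edge(c,[*range(364,371),*range(392,412)],lambda u:lr(u)-5,lambda u:lr(u)+6,True); print('lid right top (-46.5)',fit(c,p,.0464,yaw,ol))
ll=L((340,245),(575,302)); p=edge(c,range(349,399),lambda u:ll(u)-4,lambda u:ll(u)+6,False); print('lid left bottom (46.5)',fit(c,p,.0394,yaw,ol))
bl=L((52,232),(290,292)); p=edge(c,range(285,332),lambda u:bl(u)-6,lambda u:bl(u)+6,False); print('box left bottom (52)',fit(c,p,.003,yaw,o),fit(c,p,0,yaw,o))
t=pickle.load(open('top0.pkl','rb'));S=cv2.cvtColor(t['frame'],cv2.COLOR_RGB2HSV)[...,1].astype(float)
for n,lo,hi,side,z in(('L',326,340,0,.052),('R',362,380,1,.052)):
    out=[]
    for v in range(197,240):
        r=S[v,lo:hi]; K=range(len(r)-1) if side==0 else range(len(r)-2,-1,-1)
        for k in K:
            if (r[k]-80)*(r[k+1]-80)<0: out.append((lo+k+(80-r[k])/(r[k+1]-r[k]),v));break
    print('top box',n,fit(t,np.array(out),z,yaw,o))
E
```

```text
box right top (-52) (np.float64(0.6), np.float64(-54.29), np.float64(-54.32), 24, np.float64(0.00024))
lid right top (-46.5) (np.float64(-0.03), np.float64(-48.2), np.float64(-48.19), 21, np.float64(0.00026))
lid left bottom (46.5) (np.float64(-0.55), np.float64(46.29), np.float64(46.12), 29, np.float64(0.00019))
box left bottom (52) (np.float64(-0.09), np.float64(53.42), np.float64(53.42), 44, np.float64(0.00027)) (np.float64(-0.09), np.float64(49.6), np.float64(49.6), 44, np.float64(0.00027))
top box L (np.float64(0.08), np.float64(52.18), np.float64(52.18), 34, np.float64(0.00013))
top box R (np.float64(-0.17), np.float64(-52.24), np.float64(-52.22), 36, np.float64(0.00017))
```

Lid and box agree to about 0.6 mm sideways and 0.3° in yaw, and the height is plausible. Starting a gentle entry.

Emit:
arm_command --targets '[-1,0.0006,0.003,-0.0003,-0.001,-1,0.0006,0.007,-0.0003,-0.001,-1,0.0006,0.01,-0.0003,-0.001,-1,0.0006,0.0115,-0.0003,-0.001,-1,0.0006,0.0125,-0.0003,-0.001]'

```text
time_s: 12.9
ee_pos: [0.4713, -0.181, 0.0491]
eef_rot: [0.746, 0.666, 0.0, -0.0]
wrist_force: [-0.4, -0.4, -1.5]
opening: 0.0132
grasp_force: 53.0
```

Emit:
arm_command --targets '[-1,0,0.001,0,0,-1,0,0.002,0,0,-1,0,0.003,0,0,-1,0,0.004,0,0,-1,0,0.005,0,0]'

```text
time_s: 13.52
ee_pos: [0.4763, -0.1816, 0.0491]
eef_rot: [0.746, 0.666, 0.0, -0.0]
wrist_force: [0.1, -0.6, -1.0]
opening: 0.0126
grasp_force: 53.0
```

Emit:
arm_command --targets '[-1,0,0.001,0,0,-1,0,0.002,0,0,-1,0,0.003,0,0,-1,0,0.004,0,0,-1,0,0.005,0,0]'

```text
time_s: 14.15
ee_pos: [0.4813, -0.1821, 0.0491]
eef_rot: [0.746, 0.666, 0.0, -0.0]
wrist_force: [0.3, -0.2, -1.2]
opening: 0.013
grasp_force: 53.0
```

Emit:
arm_command --targets '[-1,0,0.0015,0,0,-1,0,0.003,0,0,-1,0,0.0045,0,0,-1,0,0.006,0,0,-1,0,0.0075,0,0]'

```text
time_s: 14.78
ee_pos: [0.4888, -0.183, 0.0491]
eef_rot: [0.746, 0.666, 0.0, -0.0]
wrist_force: [0.1, -0.6, -0.8]
opening: 0.0132
grasp_force: 53.0
```

```bash
python3 - <<'E'
from h import *
import pickle
c=grab('side');pickle.dump(c,open('side4.pkl','wb'))
save('in',cv2.resize(c['frame'][195:265,270:420],None,fx=5,fy=5,interpolation=cv2.INTER_CUBIC))
E
```

```text
(no output)
```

View pics/in.png

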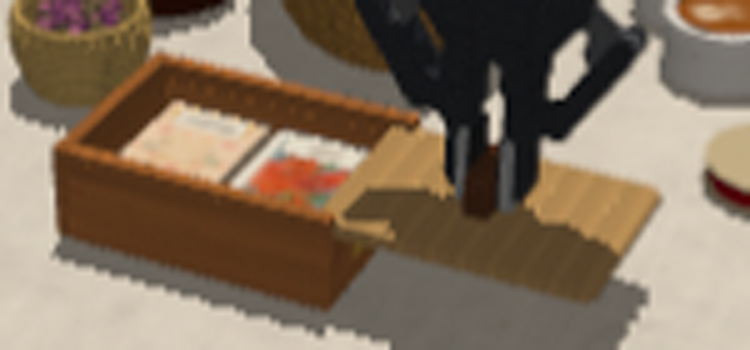

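The lid's front edge, from (345,210) to (385,130), is inside the mouth and under the lips, with no force. Continuing.

Emit:
arm_command --targets '[-1,0,0.002,0,0,-1,0,0.0045,0,0,-1,0,0.007,0,0,-1,0,0.0095,0,0,-1,0,0.012,0,0]'

```text
time_s: 15.45
ee_pos: [0.5008, -0.1844, 0.0491]
eef_rot: [0.746, 0.666, 0.0, -0.0]
wrist_force: [0.3, -0.3, -1.3]
opening: 0.0128
grasp_force: 53.0
```

Emit:
arm_command --targets '[-1,0,0.0025,0,0,-1,0,0.005,0,0,-1,0,0.0075,0,0,-1,0,0.01,0,0,-1,0,0.0125,0,0]'

```text
time_s: 16.08
ee_pos: [0.5132, -0.1858, 0.0492]
eef_rot: [0.746, 0.666, 0.0, -0.0]
wrist_force: [-0.1, 0.1, -2.1]
opening: 0.0126
grasp_force: 53.0
```

Emit:
arm_command --targets '[-1,0,0.0025,0,0,-1,0,0.005,0,0,-1,0,0.0075,0,0,-1,0,0.01,0,0,-1,0,0.0125,0,0]'

```text
time_s: 16.7
ee_pos: [0.5256, -0.1872, 0.0491]
eef_rot: [0.746, 0.666, 0.0, -0.0]
wrist_force: [0.0, -0.1, -1.0]
opening: 0.0127
grasp_force: 53.0
```

Emit:
arm_command --targets '[-1,0,0.0025,0,0,-1,0,0.005,0,0,-1,0,0.0075,0,0,-1,0,0.01,0,0,-1,0,0.0125,0,0]'

```text
time_s: 17.32
ee_pos: [0.538, -0.1886, 0.0491]
eef_rot: [0.746, 0.666, 0.0, -0.0]
wrist_force: [0.6, -0.5, -1.9]
opening: 0.0125
grasp_force: 53.0
```

Emit:
arm_command --targets '[-1,0,0.0025,0,0,-1,0,0.005,0,0,-1,0,0.0075,0,0,-1,0,0.01,0,0,-1,0,0.0125,0,0]'

```text
time_s: 17.95
ee_pos: [0.5504, -0.19, 0.0492]
eef_rot: [0.746, 0.666, 0.0, -0.0]
wrist_force: [0.4, 0.6, -2.3]
opening: 0.0129
grasp_force: 53.0
```

```bash
python3 go.py .6085 -.1955 .0491 -6.45
```

```text
shift [0.0011 0.0583 0.0001] turn -0.0009 | pos [ 0.5504 -0.19    0.0492] yaw -6.5 tilt [ 1.e-04  1.e-04 -1.e+00] F [ 0.36  0.61 -2.27] t 17.95 q6 -0.35 open 0.0129
```

Free of force. I'll keep going, easing sideways by 0.4 mm.

Emit:
arm_command --targets '[-1,0.0002,0.0025,0,0,-1,0.0004,0.005,0,0,-1,0.0004,0.0075,0,0,-1,0.0004,0.01,0,0,-1,0.0004,0.0125,0,0]'

```text
time_s: 18.58
ee_pos: [0.5629, -0.1911, 0.0491]
eef_rot: [0.746, 0.666, 0.0, -0.0]
wrist_force: [1.2, -1.4, -1.9]
opening: 0.0129
grasp_force: 53.0
```

Emit:
arm_command --targets '[-1,0,0.0025,0,0,-1,0,0.005,0,0,-1,0,0.0075,0,0,-1,0,0.01,0,0,-1,0,0.0125,0,0]'

```text
time_s: 19.2
ee_pos: [0.5753, -0.1924, 0.0491]
eef_rot: [0.746, 0.666, 0.0, -0.0]
wrist_force: [0.1, -0.4, -1.4]
opening: 0.0127
grasp_force: 53.0
```

Emit:
arm_command --targets '[-1,0,0.0025,0,0,-1,0,0.005,0,0,-1,0,0.0075,0,0,-1,0,0.01,0,0,-1,0,0.0125,0,0]'

```text
time_s: 19.82
ee_pos: [0.5877, -0.1939, 0.0491]
eef_rot: [0.746, 0.666, 0.0, -0.0]
wrist_force: [-0.4, 0.1, -2.5]
opening: 0.0128
grasp_force: 53.0
```

Emit:
arm_command --targets '[-1,0,0.0025,0,0,-1,0,0.005,0,0,-1,0,0.0075,0,0,-1,0,0.0095,0,0,-1,0,0.0115,0,0]'

```text
time_s: 20.45
ee_pos: [0.5991, -0.1951, 0.0491]
eef_rot: [0.746, 0.666, 0.0, -0.0]
wrist_force: [-0.5, 0.0, -1.8]
opening: 0.0127
grasp_force: 53.0
```

Remaining about 9.5 mm. Now slow (1 mm per row, then 0.5) until the stop is felt.

Emit:
arm_command --targets '[-1,0,0.001,0,0,-1,0,0.002,0,0,-1,0,0.003,0,0,-1,0,0.004,0,0,-1,0,0.005,0,0]'

```text
time_s: 21.08
ee_pos: [0.604, -0.1957, 0.0492]
eef_rot: [0.746, 0.666, 0.0, -0.0]
wrist_force: [0.6, 0.6, -0.7]
opening: 0.0131
grasp_force: 53.0
```

Emit:
arm_command --targets '[-1,0,0.0005,0,0,-1,0,0.001,0,0,-1,0,0.0015,0,0,-1,0,0.002,0,0,-1,0,0.0025,0,0]'

```text
time_s: 21.7
ee_pos: [0.6065, -0.196, 0.0492]
eef_rot: [0.746, 0.666, 0.0, -0.0]
wrist_force: [0.5, 0.9, -1.7]
opening: 0.0128
grasp_force: 53.0
```

Emit:
arm_command --targets '[-1,0,0.0005,0,0,-1,0,0.001,0,0,-1,0,0.0015,0,0,-1,0,0.002,0,0]'

```text
time_s: 22.2
ee_pos: [0.6085, -0.1962, 0.0491]
eef_rot: [0.746, 0.666, 0.0, -0.0]
wrist_force: [-0.7, -0.0, -0.6]
opening: 0.0128
grasp_force: 53.0
```

Emit:
arm_command --targets '[-1,0,0.0004,0,0,-1,0,0.0008,0,0,-1,0,0.0012,0,0,-1,0,0.0016,0,0]'

```text
time_s: 22.7
ee_pos: [0.6101, -0.1964, 0.0492]
eef_rot: [0.746, 0.666, 0.0, 0.0]
wrist_force: [-0.6, -0.3, -0.6]
opening: 0.0129
grasp_force: 53.0
```

Emit:
arm_command --targets '[-1,0,0.0004,0,0,-1,0,0.0008,0,0,-1,0,0.0012,0,0,-1,0,0.0016,0,0]'

```text
time_s: 23.2
ee_pos: [0.6112, -0.1966, 0.0491]
eef_rot: [0.746, 0.666, -0.0, -0.0]
wrist_force: [-2.1, -1.2, 0.5]
opening: 0.0124
grasp_force: 53.2
```

Emit:
arm_command --targets '[-1,0,0.0003,0,0,-1,0,0.0006,0,0,-1,0,0.0006,0,0]'

```text
time_s: 23.58
ee_pos: [0.6113, -0.1966, 0.0491]
eef_rot: [0.746, 0.666, -0.001, -0.001]
wrist_force: [-5.7, -0.3, 2.0]
opening: 0.0129
grasp_force: 53.5
```

```bash
python3 go.py .6085 -.1955 .0491 -6.45; python3 - <<'E'
from h import *
import pickle
c=grab('side');pickle.dump(c,open('side5.pkl','wb'))
save('home',cv2.resize(c['frame'][190:265,265:375],None,fx=5,fy=5,interpolation=cv2.INTER_CUBIC))
E
```

```text
shift [ 0.0007 -0.0029 -0.    ] turn -0.0009 | pos [ 0.6113 -0.1966  0.0491] yaw -6.5 tilt [-2.1e-03  5.0e-04 -1.0e+00] F [-5.67 -0.26  1.96] t 23.575 q6 -0.32 open 0.0129
```

View pics/home.png

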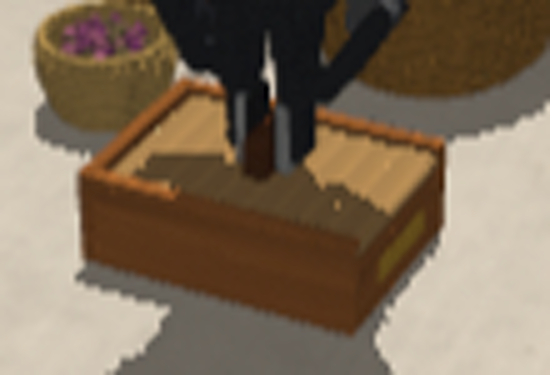

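The lid is home: its near end is flush at the brass-plate end, (440,150) to (360,245), and its far end is against the wall with a firm 5.7 N stop. Releasing.

Emit:
arm_command --targets '[-1,0,-0.0004,0,0,-0.4,0,-0.0004,0,0,-0.2,0,-0.0004,0,0,-0.2,0,-0.0004,0,0,-0.2,0,-0.0004,-0.002,0]'

```text
time_s: 24.25
ee_pos: [0.6119, -0.1966, 0.0511]
eef_rot: [0.746, 0.666, 0.0, -0.0]
wrist_force: [0.1, 0.4, -0.4]
opening: 0.0342
grasp_force: 0.0
```

Emit:
arm_command --targets '[-0.2,0,0,-0.01,0,-0.2,0,0,-0.03,0,-0.2,0,0,-0.07,0,-0.2,0,0,-0.12,0,-0.2,0,0,-0.15,0]'

```text
time_s: 24.88
ee_pos: [0.6126, -0.1969, 0.205]
eef_rot: [0.746, 0.666, 0.001, 0.002]
wrist_force: [0.7, -0.4, -0.3]
opening: 0.0342
grasp_force: 0.0
```

Emit:
arm_command --targets '[-0.2,0,-0.06,0,0,-0.2,0,-0.12,0,0,-0.2,0,-0.18,0,0,-0.2,0,-0.18,0,0,-0.2,0,-0.18,0,0]'

```text
time_s: 25.5
ee_pos: [0.4339, -0.1768, 0.2024]
eef_rot: [0.746, 0.666, 0.001, 0.002]
wrist_force: [0.8, -0.0, -0.3]
opening: 0.0339
grasp_force: 0.0
```

```bash
python3 - <<'E'
from lat import *
s=env.state(); print(s['ee_pos'],s['wrist_force'],s['opening'],s['time_s'])
c=grab('side');t=grab('top')
im=np.zeros((600,800,3),np.uint8)
im[:375,:550]=cv2.resize(c['frame'][190:265,265:375],None,fx=5,fy=5,interpolation=cv2.INTER_CUBIC)
b=cv2.resize(t['frame'][180:255,320:380],None,fx=4,fy=4,interpolation=cv2.INTER_CUBIC);im[:300,555:795]=b
b=cv2.resize(t['frame'][195:300,140:300],None,fx=2,fy=2,interpolation=cv2.INTER_CUBIC);im[380:590,:320]=b
save('final',im)
E
```

```text
[ 0.43389156 -0.17683748  0.20242857] [ 0.75478888 -0.03639951 -0.28907248] 0.033909381295008534 25.5
```

View pics/final.png

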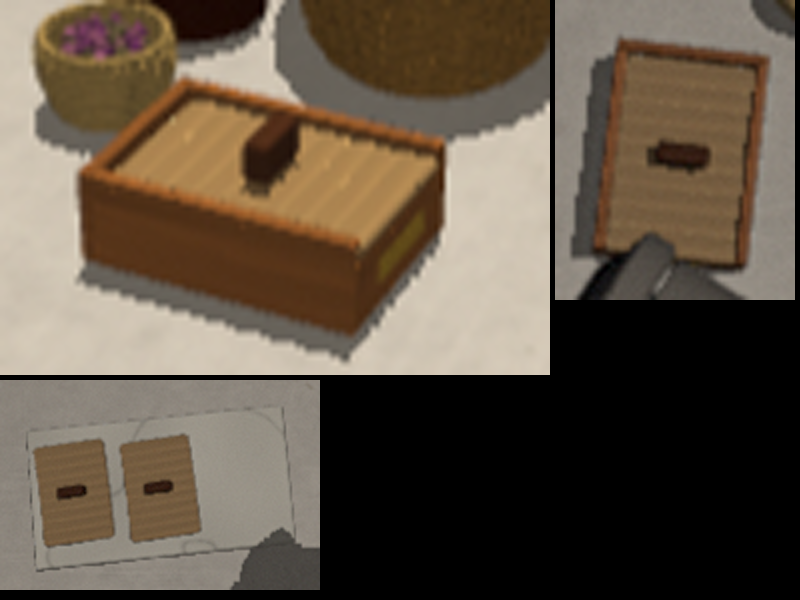

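The lid sits flush in the box from (445,150) to (360,245), the two bowed lids are still on the slab at (72,491) and (158,487), and nothing is being touched. Handing in.

Emit:
arm_command --targets '[-0.2,0,0,0,0,-0.2,0,0,0,0,-0.2,0,0,0,0]'

```text
time_s: 25.98
ee_pos: [0.4332, -0.1762, 0.2009]
eef_rot: [0.746, 0.666, -0.0, -0.0]
wrist_force: [0.0, 0.2, 0.3]
opening: 0.0344
grasp_force: 0.0
```

```bash
python3 -c "
from station import env
print(env.close_job())"
```

```text
the job is handed in; nothing more can be done
None
```

The job is handed in at about 26 s, and no verdict came back: the lid nearest the box stayed firm under about 9 N (a brief 16 N on first contact) and is slid fully home, and the two bowed-looking lids, which I did not press, are still on the slab.

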